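# Load the spread-pot carrier and screw its holding bar tight

### The job

Fill the black carrier on the deli counter to three pots by standing two of the three pots from the counter upright in its two empty bays, and leave the third pot where it is. Then swing the metal holding bar shut over the pots, all the way to its stop, and screw the red knurled knob on the bar's end down clockwise until it stops tight. Do not disturb the tubs, the scoop or the glove box.

Things in the scene. Friction and masses are not known exactly. Their poses are not given: they have to be found in the camera images.
- carrier: Black carrier fixed to the counter, 236 x 64 mm; origin at the centre of its underside. Its x axis runs along the row of three bays towards the pivot; z up. Floor 6 mm thick; grey bay walls 4 mm thick, tops 18 mm above the counter. Each bay is 50 mm (along x) by 52 mm (along y) inside, centres at x = -54, 0, +54 mm.
- bay0 (a point): Bay nearest the boss, empty at the start: where the centre of a pot that stands in it belongs (34 mm above the counter, 28 mm above the bay floor).
- bay1 (a point): Middle bay, empty at the start: the same point.
- bay2 (a point): Bay nearest the pivot, already holding a pot at the start: the same point.
- pivot (a point): Axis of the bar's pivot, at carrier x = +103 mm, at the bar's mid-height (74 mm above the counter), on a 20 mm thick post. The bar is 18 mm wide and 16 mm high, from 66 to 82 mm above the counter (4 mm above the lids of loaded pots), and reaches 215 mm from the pivot.
- boss_top (a point): Centre of the top of the threaded boss (20 mm thick post) at carrier x = -103 mm, 60 mm above the counter; the knob stands above it when the bar is shut.
- bar (a joint): Swing angle of the aluminium holding bar about its vertical pivot, rad: 0 = shut against its stop, over the pots, pointing along the carrier's -x; grows as the free end swings out to the carrier's +y side; starts 1.25 to 1.5, limit 1.7. Stiff pivot (0.35 N m of friction): it stays where left and can be pushed at its side.
- knob (a joint): Turning angle of the knob relative to the bar, rad: grows clockwise as seen from above (screwing down); 5.0 = stopped tight, with the knob's underside on the bar; starts between 1.2 and 2.4. Coarse thread: the knob sinks 1.5 mm per rad. Turning friction 0.12 N m, self-locking.
- knob_grip (a point): On the knob's axis at grip height, 23 mm above its underside, 11 mm below its top; moves with bar and knob; 105 mm above the counter when tight. Red knurled cylinder, 36 mm diameter, 34 mm high, axis vertical, white line on top, on the bar's free end 206 mm from the pivot; can be gripped at any yaw.
- pot0_mid (a point): Centre (half-way up) of the pot that already stands in bay2. All four pots are alike: upright pink cylinders with blue lids, 44 mm diameter, 56 mm high, about 110 g.
- pot1_mid (a point): Centre (half-way up) of a pot on the counter; its z axis is the pot's axis. Any two of pot1, pot2, pot3 may be loaded.
- pot2_mid (a point): Centre of another pot on the counter.
- pot3_mid (a point): Centre of another pot on the counter.
- tubs_mid (a point): Bystander: nested stack of empty white tubs, 110 x 90 x 150 mm; centre, half-way up.
- scoop: Bystander: long spoon lying on the counter, origin under it on the counter.
- glovebox: Bystander: glove carton, 120 x 230 x 70 mm, origin at the centre of its underside.
Mind the look-alikes: they are no part of the job. Leave any green, turquoise or yellow look-alike of the part that bears pot3_mid alone.

How it is judged:
By the outcome, as a careful person would: the job done as asked, in the order asked, and still so for the second after the job is handed in, with the robot touching nothing.
It also fails if it takes over 72 s, if anything falls off the work surface, if the arm or the gripper's body presses on something with over 40 N, if the wrist force passes 120 N, or if a joint passes its speed limit or range.

### The arm

A 6-joint arm with a two-finger parallel gripper is mounted at the origin on the work surface. World frame = base frame: x ahead of the robot, y to its left, z up, the work surface at z = 0. Lengths are in m, angles in rad, forces in N, time in s.
With the tool pointing down it reaches from about 0.3 to 1 m from the base axis. Payload 5.1 kg.
Tool frame: the origin (TCP) lies at the very end of the fingers, on their centre line; the grasp point (between the pads) lies 19 mm behind it; z points along the fingers, y is the line along which they close (so a half turn about z gives the same grasp; the last joint's range is limited). The gripper opens to 95 mm and grips with 3 to 60 N. Pads are 20 mm wide; open, the fingers measure 119 mm over their backs; the gripper's body (75 mm by 180 mm) begins 59 mm behind the grasp point.
Start: joints at [-1.343, 0.124, 1.65, -0, 1.367, -0.083], TCP at [0.199, -0.619, 0.215] pointing down, gripper open.
Joint ranges: [-2.61, 2.61], [-1.02, 2.33], [0.03, 2.71], [-1.35, 4.49], [0.32, 2.68], [-2.91, 2.91]. Speed limits (rad/s): [2.57, 2.57, 3.14, 3.14, 3.14, 3.14].

### API

Orientations are given as a 3x3 rotation matrix whose columns are the frame's x, y, z axes.
In Python, from workcell import r gives the robot as it stands. The module is installed in compiled form; this text tells all that it offers.
- The arm moves only by the tool apply_moves, never from a script. Its argument "deltas" is a list that holds one entry, the list of rows, each a list of 7 numbers: the shift along the tool's x, y, z in cm, then the turn, a rotation vector about the tool's x, y, z in rad, then the closure, from -1 (fully open) to 1 (shut), so that 0 is half open. A call has 1 to 12 rows; each row shifts and turns the commanded pose from where the row before left it, along the tool's axes as they then stand; what a row does not reach is not made up. A row lasts 1/10 s, in which the tool goes at most 50 mm and 8.59 degrees, less where a joint would pass 70% of its speed; a pose out of reach is approached as far as the arm can. A call is refused whole if a number of a shift passes 5 or a number of a turn 0.15, either way. A call with a gripper value outside its range is refused whole. The fingers move at their own pace and stop on an object; "force" is the grip in N (left out, the last holds). Time passes only in rows, so rows that do not move let the fingers close. It gives the time, the measured TCP pose, the force, the opening and the grip force at its end, in the units of the state.
- r.sense(): the state, without advancing time (a new reading comes with each control period).
- r.capture(name): name is "scene" or "top" or "wrist"; returns a dict with "color" (480x640x3 uint8, blue, green, red), "range_z" (480x640 float32, m along the optical axis (not along the pixel's ray), 0 where there is no reading), "fx", "fy", "cx", "cy" (pixels), "extrinsics" (4x4, takes a point from camera to world coordinates); the wrist camera has in their place "tool_from_camera" (4x4, takes a point from camera to tool coordinates, whose origin is the TCP and whose axes are the flange's). Camera axes: x right, y down, z forward; pixel columns grow to the right and rows downward; lengths in m; the calibration is good to about 2 mm. A picture is of the moment at which its call begins: read the wrist's pose just before it.
- r.hand_in(): hands the job in; it is judged then, once.
The state is a dict: "time_s": time; "qpos": joint angles; "joint_vel": joint speeds; "joint_torque": joint torques, N m; "eef_pos": TCP position; "ee_rot": TCP orientation; "wrist_force": force on the tool from outside, world axes, zero at the start; "wrist_torque": the same for the moment, N m; "width": finger opening in m; "grip_force": force on a finger pad.
Only numpy, scipy, OpenCV 4.12 (cv2) and the standard library are available. Lean on these libraries where they do the work, as an engineer would, in place of code of your own. Each camera call takes 0.05 s, during which the arm holds its last target. There are 200 camera calls.

## Working session

There is one attempt and no reset: what is moved stays moved. The work goes in short steps, Python scripts to look and compute and a tool call to move; the robot and the scene stay as the last step left them, time stands still between calls to the robot, and variables do not carry over. Pictures are saved under pics/ and viewed, at most 10 in all, crops included, and the job is handed in when it is done.

Besides the shell and the picture viewer there is one more tool, called after "Emit:" in YAML: its name, and indented under it one key for each argument. apply_moves: Moves the arm, as the interface text tells. Its arguments: {"type":"object","properties":{"deltas":{"type":"array"},"force":{"type":"number"}},"required":["deltas"]}

```bash
mkdir -p pics; cat > h.py <<'E'
import numpy as np, cv2
from workcell import r
def cloud(n):
    s=r.sense(); c=r.capture(n); z=c["range_z"]; v,u=np.mgrid[:480,:640]
    P=np.stack([(u-c["cx"])/c["fx"]*z,(v-c["cy"])/c["fy"]*z,z],-1)
    if "extrinsics" in c: T=np.array(c["extrinsics"])
    else:
        T=np.eye(4);T[:3,:3]=s["ee_rot"];T[:3,3]=s["eef_pos"];T=T@np.array(c["tool_from_camera"])
    W=P@T[:3,:3].T+T[:3,3]; W[z==0]=np.nan
    return c["color"],W,T
E
python3 - <<'E'
from h import *
for n in("top","scene"):
    c,W,T=cloud(n); cv2.imwrite(f"pics/{n}0.png",c); np.savez(f"pics/{n}0.npz",c=c,W=W); print(n,T.round(2).tolist())
print(r.sense())
E
```

```text
top [[0.0, -0.99, 0.13, 0.39], [-1.0, -0.01, -0.02, 0.02], [0.02, -0.13, -0.99, 1.17], [0.0, 0.0, 0.0, 1.0]]
scene [[0.66, 0.63, -0.4, 0.98], [0.75, -0.57, 0.35, -0.36], [-0.01, -0.53, -0.85, 1.04], [0.0, 0.0, 0.0, 1.0]]
{'time_s': 0.1, 'qpos': array([-1.34258713e+00,  1.24455378e-01,  1.65149444e+00, -2.73030382e-05,
        1.36747344e+00, -8.25937677e-02]), 'joint_vel': array([-0.00146788, -0.00122206, -0.00329849,  0.00086547,  0.00188155,
        0.00192646]), 'joint_torque': array([-3.70149522e-06, -4.18883014e+01, -3.61096036e+01,  7.76467589e-02,
        4.61765856e-02, -7.65084542e-05]), 'eef_pos': array([ 0.19862761, -0.61832405,  0.21352535]), 'ee_rot': array([[ 9.52086644e-01,  3.05828101e-01, -4.40189712e-04],
       [ 3.05828393e-01, -9.52084994e-01,  1.77708563e-03],
       [ 1.24384705e-04, -1.82656201e-03, -9.99998324e-01]]), 'wrist_force': array([ 0.49550126, -0.09872989,  0.47206259]), 'wrist_torque': array([ 0.00500034, -0.01793165,  0.00722835]), 'grip_force': 0.0, 'width': 0.09495229375452512}
```

View pics/top0.png

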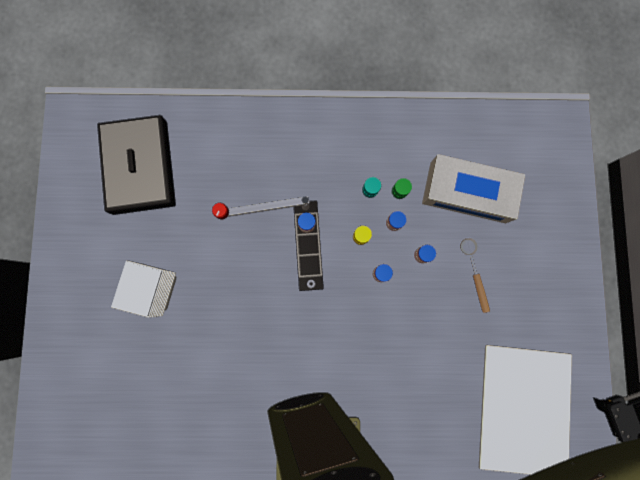

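View pics/scene0.png

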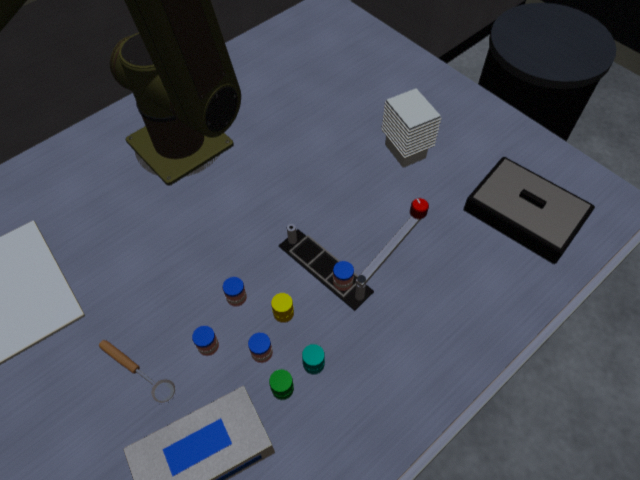

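The top view shows loose blue pots at (397,220), (427,253) and (383,273), with the carrier running from its pivot at (305,202) to its boss at (311,284). The loaded pot is at (307,222) and the red knob at (220,210). The yellow, green and turquoise look-alikes stand nearby.

```bash
python3 - <<'E'
from h import *
for n in("top","scene"):
    d=np.load(f"pics/{n}0.npz");c=d["c"];W=d["W"];hsv=cv2.cvtColor(c,cv2.COLOR_BGR2HSV)
    H,S,V=hsv[...,0],hsv[...,1],hsv[...,2]
    for name,m,zl in(("blue",(abs(H.astype(int)-113)<10)&(S>170)&(V>80),(.05,.085)),("red",((H<6)|(H>174))&(S>200)&(V>60),(.09,.14)),("yel",(abs(H.astype(int)-28)<6)&(S>180),(.03,.1)),("grn",(abs(H.astype(int)-75)<20)&(S>150),(.03,.1))):
        k,l,st,ce=cv2.connectedComponentsWithStats((m&(W[...,2]>zl[0]-.02)&(W[...,2]<zl[1]+.02)).astype(np.uint8))
        for i in range(1,k):
            if st[i,4]<60: continue
            p=W[l==i]; zt=np.percentile(p[:,2],80); q=p[abs(p[:,2]-zt)<.006]
            cc=(q[:,:2].min(0)+q[:,:2].max(0))/2
            print(n,name,ce[i].round(),st[i,4],"mean",q.mean(0).round(4),"mid",cc.round(4),"ext",np.ptp(q[:,:2],axis=0).round(3))
W=np.load("pics/top0.npz")["W"]
for u,v in((305,202),(311,284),(311,285),(305,200),(270,206),(240,208),(322,288),(300,288),(308,243),(310,265)): print(u,v,W[v,u].round(4))
# carrier footprint
E
```

```text
top blue [477. 186.] 751 mean [ 0.6782 -0.3978  0.0707] mid [ 0.6783 -0.3978] ext [0.067 0.115]
top blue [306. 221.] 222 mean [0.5866 0.0344 0.0618] mid [0.5865 0.0347] ext [0.041 0.04 ]
top blue [397. 219.] 209 mean [ 0.5935 -0.196   0.0559] mid [ 0.5931 -0.1957] ext [0.04  0.041]
top blue [427. 253.] 216 mean [ 0.5083 -0.269   0.0559] mid [ 0.5084 -0.2693] ext [0.041 0.042]
top blue [384. 273.] 214 mean [ 0.4585 -0.1595  0.056 ] mid [ 0.4588 -0.1591] ext [0.037 0.039]
top red [220. 210.] 142 mean [0.6021 0.2388 0.1198] mid [0.6009 0.2396] ext [0.033 0.032]
top yel [362. 235.] 239 mean [ 0.5554 -0.1077  0.0558] mid [ 0.5553 -0.1069] ext [0.041 0.041]
top grn [371. 187.] 265 mean [ 0.6819 -0.1334  0.0552] mid [ 0.6821 -0.1332] ext [0.041 0.041]
top grn [402. 188.] 265 mean [ 0.6789 -0.212   0.0559] mid [ 0.6791 -0.2124] ext [0.04  0.042]
scene blue [343. 270.] 290 mean [0.5891 0.0323 0.0608] mid [0.5894 0.0315] ext [0.043 0.042]
scene blue [233. 286.] 297 mean [ 0.4614 -0.1617  0.0547] mid [ 0.4604 -0.1616] ext [0.043 0.042]
scene blue [203. 336.] 348 mean [ 0.5111 -0.2718  0.0548] m
[... 231 characters left out ...]
115]
scene red [420. 205.] 148 mean [0.6062 0.2369 0.1187] mid [0.604  0.2382] ext [0.033 0.033]
scene yel [282. 305.] 431 mean [ 0.5592 -0.1109  0.0546] mid [ 0.558  -0.1106] ext [0.044 0.043]
scene grn [313. 358.] 519 mean [ 0.6857 -0.1369  0.0548] mid [ 0.6857 -0.1365] ext [0.042 0.042]
scene grn [281. 384.] 535 mean [ 0.6831 -0.2154  0.0549] mid [ 0.6826 -0.2155] ext [0.042 0.043]
305 202 [0.63   0.0372 0.0839]
311 284 [0.4291 0.0209 0.062 ]
311 285 [0.4268 0.0209 0.055 ]
305 200 [0.635  0.0373 0.0839]
270 206 [0.6195 0.1235 0.0823]
240 208 [0.6141 0.1974 0.0811]
322 288 [ 0.4207 -0.0075  0.0068]
300 288 [0.4204 0.0493 0.0078]
308 243 [0.5375 0.0296 0.0069]
310 265 [0.48   0.024  0.0055]
```

```bash
cat >> h.py <<'E'
def to(xyz,yaw=0.08):
    """remaining shift (cm, tool axes) and turn to a tool-down pose with tool x at world yaw"""
    from scipy.spatial.transform import Rotation as R
    s=r.sense(); M=s["ee_rot"]; c,n=np.cos(yaw),np.sin(yaw); G=np.array([[c,n,0],[n,-c,0],[0,0,-1]])
    w=np.array(xyz)-s["eef_pos"]
    print("t",round(s["time_s"],1),"tcp",s["eef_pos"].round(4),"turn",R.from_matrix(M.T@G).as_rotvec().round(3),
      "| now axes cm",(M.T@w*100).round(2),"| final axes cm",(G.T@w*100).round(2),"| w",round(s["width"],4),"g",round(s["grip_force"],1),"F",s["wrist_force"].round(1),"q6",s["qpos"][5].round(2))
E
python3 -c "
from h import *
to((.45,-.10,.33)); c,W,T=cloud('wrist'); print(r.capture('wrist')['tool_from_camera'].round(3).tolist(), r.capture('wrist')['fx'])"
```

```text
t 0.1 tcp [ 0.1986 -0.6183  0.2135] turn [-0.002  0.     0.231] | now axes cm [ 39.79 -41.68 -11.57] | final axes cm [ 29.2  -49.66 -11.65] | w 0.095 g 0.0 F [ 0.5 -0.1  0.5] q6 -0.08
[[-0.001, -0.958, -0.287, 0.081], [1.0, -0.0, -0.0, -0.0], [0.0, -0.287, 0.958, -0.17], [0.0, 0.0, 0.0, 1.0]] 377.76848931985444
```

Emit:
apply_moves:
  deltas:
    - [[0,0,0,0,0,0.115,-1],[0,0,0,0,0,0.116,-1],[2.4,-4.1,0,0,0,0,-1],[2.4,-4.1,0,0,0,0,-1],[2.4,-4.1,0,0,0,0,-1],[2.4,-4.1,0,0,0,0,-1],[2.4,-4.1,0,0,0,0,-1],[2.4,-4.1,0,0,0,0,-1],[2.4,-4.1,0,0,0,0,-1],[2.4,-4.1,0,0,0,0,-1],[2.4,-4.1,0,0,0,0,-1],[2.4,-4.1,0,0,0,0,-1]]

```text
time_s: 1.45
eef_pos: [0.4057, -0.1892, 0.2149]
ee_rot: [[0.997, 0.079, 0.001], [0.079, -0.997, -0.0], [0.001, 0.0, -1.0]]
wrist_force: [0.1, -0.9, 0.2]
width: 0.0951
grip_force: 0.0
```

Emit:
apply_moves:
  deltas:
    - [[2.4,-4.1,0,0,0,0,-1],[2.4,-4.1,0,0,0,0,-1],[0,0,0,0,0,0,-1],[0,0,0,0,0,0,-1]]

```text
time_s: 1.85
eef_pos: [0.4467, -0.1047, 0.2146]
ee_rot: [[0.997, 0.083, -0.0], [0.083, -0.997, -0.0], [-0.0, 0.0, -1.0]]
wrist_force: [-0.2, -0.1, 0.9]
width: 0.0949
grip_force: 0.0
```

```bash
python3 - <<'E'
from h import *
to((.45,-.10,.2)); c,W,T=cloud('wrist'); cv2.imwrite("pics/w1.png",c); np.savez("pics/w1.npz",c=c,W=W)
H,S,V=cv2.split(cv2.cvtColor(c,cv2.COLOR_BGR2HSV))
k,l,st,ce=cv2.connectedComponentsWithStats(((abs(H.astype(int)-113)<10)&(S>170)&(V>60)&(W[...,2]>.04)).astype(np.uint8))
for i in range(1,k):
    if st[i,4]<100: continue
    p=W[l==i]; q=p[abs(p[:,2]-np.percentile(p[:,2],70))<.004]; (cx,cy),rad=cv2.minEnclosingCircle(q[:,:2].astype(np.float32)); print(ce[i].round(),st[i,4],q.mean(0).round(4),round(cx,4),round(cy,4),round(rad,4))
E
```

```text
t 1.9 tcp [ 0.4467 -0.1047  0.2146] turn [0.    0.    0.003] | now axes cm [ 0.37 -0.44  1.46] | final axes cm [ 0.37 -0.44  1.46] | w 0.0949 g 0.0 F [-0.2 -0.1  0.9] q6 1.14
[143.  24.] 1551 [0.5929 0.0375 0.0612] 0.5877 0.0341 0.0218
[444.  51.] 2540 [ 0.5945 -0.1965  0.0553] 0.5947 -0.1965 0.0219
[511. 167.] 1933 [ 0.5096 -0.2695  0.0553] 0.5093 -0.2699 0.0218
[377. 214.] 1623 [ 0.4597 -0.1603  0.0554] 0.4598 -0.1593 0.0216
```

View pics/w1.png

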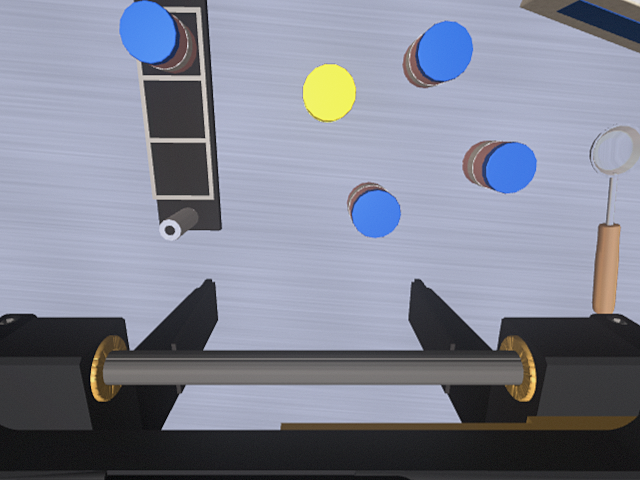

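The wrist view shows the carrier at upper left: bay1 is centred near (173,108) and bay0 near (180,170), with the boss at (171,230). The target pots are at (377,214) and (511,167).

```bash
python3 - <<'E'
from h import *
d=np.load("pics/w1.npz");c,W=d["c"],d["W"]
x,y,z=W[...,0],W[...,1],W[...,2]
m=(z>.0145)&(z<.022)&(x>.43)&(x<.65)&(y>-.03)&(y<.08)&(cv2.cvtColor(c,cv2.COLOR_BGR2GRAY)>110)
p=W[m][:,:2]; rc=cv2.minAreaRect(p.astype(np.float32)); print(m.sum(),rc)
b=(z>.057)&(z<.063)&(abs(x-.43)<.03)&(abs(y-.02)<.03); q=W[b]; bc=cv2.minEnclosingCircle(q[:,:2].astype(np.float32)); print("boss",b.sum(),q.mean(0),bc)
# base footprint
f=(z>.003)&(z<.009)&(x>.40)&(x<.66)&(y>-.04)&(y<.10)&(cv2.cvtColor(c,cv2.COLOR_BGR2GRAY)<90)
print("base",cv2.minAreaRect(W[f][:,:2].astype(np.float32)))
from scipy.optimize import minimize
def fit(v):
    cx,cy,a=v; ca,sa=np.cos(a),np.sin(a); u=(p[:,0]-cx)*ca+(p[:,1]-cy)*sa; w=-(p[:,0]-cx)*sa+(p[:,1]-cy)*ca
    dx=np.min([abs(u-k) for k in(-.081,-.027,.027,.081)],0); dx=np.where(abs(w)<.03,dx,1)
    dy=np.where(abs(u)<.083,abs(abs(w)-.028),1)
    return np.minimum(np.minimum(dx,dy),.006).mean()
best=min((minimize(fit,(.533+i,.029+j,a),method="Nelder-Mead",options=dict(xatol=1e-5,fatol=1e-8)) for i in(-.004,0,.004) for j in(-.004,0,.004) for a in(.06,.1)),key=lambda o:o.fun)
print(best.x.round(4),best.fun); cx,cy,a=best.x
for n,k in(("bay0",-.054),("bay1",0),("bay2",.054),("boss",-.103),("pivot",.103)): print(n,round(cx+k*np.cos(a),4),round(cy+k*np.sin(a),4))
to((.4598,-.1595,.08),a)
E
```

```text
2493 ((0.5343457460403442, 0.03041650354862213), (0.16546598076820374, 0.06132173538208008), 4.415867328643799)
boss 383 [0.43215372 0.02180456 0.05935599] ((0.4319828748703003, 0.02208474837243557), 0.01017417386174202)
base ((0.5215839743614197, 0.028428882360458374), (0.20887602865695953, 0.063405841588974), 4.444507122039795)
[0.5342 0.03   0.0757] 0.0010482923469110267
bay0 0.4804 0.0259
bay1 0.5342 0.03
bay2 0.5881 0.0341
boss 0.4315 0.0222
pivot 0.6369 0.0378
t 1.9 tcp [ 0.4464 -0.1057  0.2145] turn [0.    0.    0.005] | now axes cm [ 0.91  5.47 13.46] | final axes cm [ 0.93  5.47 13.45] | w 0.0953 g 0.0 F [ 0.5 -0.6 -0.2] q6 1.14
```

Emit:
apply_moves:
  deltas:
    - [[0.31,1.82,2,0,0,0.005,-1],[0.31,1.82,2,0,0,0,-1],[0.3,1.82,3,0,0,0,-1],[0,0,4,0,0,0,-1],[0,0,4,0,0,0,-0.5],[0,0,3.2,0,0,0,-0.2],[0,0,1.5,0,0,0,-0.2],[0,0,0,0,0,0,-0.2]]

```text
time_s: 2.7
eef_pos: [0.4567, -0.1599, 0.0147]
ee_rot: [[0.997, 0.071, -0.006], [0.071, -0.997, 0.003], [-0.006, -0.003, -1.0]]
wrist_force: [0.2, -0.0, 0.1]
width: 0.0687
grip_force: 0.0
```

```bash
python3 -c "
from h import *
to((.4598,-.1598,.017),.0765)"
```

```text
t 2.7 tcp [ 0.4567 -0.1599  0.0147] turn [-0.003  0.006 -0.005] | now axes cm [ 0.3   0.01 -0.24] | final axes cm [ 0.31  0.01 -0.23] | w 0.0687 g 0.0 F [ 0.2 -0.   0.1] q6 1.05
```

Emit:
apply_moves:
  deltas:
    - [[0,0,0,0,0,0,-0.2],[0,0,0,0,0,0,-0.2]]

```text
time_s: 2.9
eef_pos: [0.4609, -0.1606, 0.0193]
ee_rot: [[0.997, 0.073, 0.003], [0.073, -0.997, -0.001], [0.003, 0.002, -1.0]]
wrist_force: [0.3, -0.1, 0.6]
width: 0.0581
grip_force: 0.0
```

```bash
python3 -c "
from h import *
to((.4598,-.1598,.017),.0765)"
```

```text
t 2.9 tcp [ 0.4609 -0.1606  0.0193] turn [ 0.002 -0.003 -0.003] | now axes cm [-0.11 -0.08  0.23] | final axes cm [-0.11 -0.08  0.23] | w 0.0581 g 0.0 F [ 0.3 -0.1  0.6] q6 1.05
```

Emit:
apply_moves:
  deltas:
    - [[0,0,0,0,0,0,-0.2],[0,0,0,0,0,0,0.1],[0,0,0,0,0,0,1],[0,0,0,0,0,0,1],[0,0,0,0,0,0,1],[0,0,0,0,0,0,1]]
  force: 20

```text
time_s: 3.5
eef_pos: [0.4604, -0.1593, 0.0182]
ee_rot: [[0.997, 0.075, 0.001], [0.075, -0.997, -0.0], [0.001, 0.0, -1.0]]
wrist_force: [-1.9, 1.1, 4.2]
width: 0.0433
grip_force: 20.0
```

```bash
python3 -c "
from h import *
to((.4804,.0259,.09),.0765)"
```

```text
t 3.5 tcp [ 0.4604 -0.1593  0.0182] turn [ 0.    -0.001 -0.001] | now axes cm [  3.39 -18.32  -7.18] | final axes cm [  3.41 -18.32  -7.18] | w 0.0433 g 20.0 F [-1.9  1.1  4.2] q6 1.05
```

Emit:
apply_moves:
  deltas:
    - [[0,0,-1.5,0,0,0,1],[0,0,-3,0,0,0,1],[0.3,-1.3,-2.7,0,0,0,1],[0.6,-3,0,0,0,0,1],[0.6,-3.5,0,0,0,0,1],[0.6,-3.5,0,0,0,0,1],[0.6,-3.5,0,0,0,0,1],[0.5,-2.5,0,0,0,0,1],[0.25,-1,0,0,0,0,1],[0,0,1,0,0,0,1],[0,0,0,0,0,0,1],[0,0,0,0,0,0,1]]

```text
time_s: 4.7
eef_pos: [0.48, 0.0249, 0.0787]
ee_rot: [[0.997, 0.073, -0.002], [0.073, -0.997, -0.0], [-0.002, 0.0, -1.0]]
wrist_force: [0.2, 0.1, -1.2]
width: 0.0433
grip_force: 20.0
```

```bash
python3 -c "
from h import *
to((.4810,.0260,.024),.0765)"
```

```text
t 4.7 tcp [0.48   0.0249 0.0787] turn [ 0.     0.002 -0.003] | now axes cm [ 0.12 -0.1   5.47] | final axes cm [ 0.11 -0.1   5.47] | w 0.0433 g 20.0 F [ 0.2  0.1 -1.2] q6 1.44
```

Emit:
apply_moves:
  deltas:
    - [[0.05,-0.05,0.8,0,0,-0.003,1],[0.05,-0.05,1,0,0,0,1],[0,0,1,0,0,0,1],[0,0,1,0,0,0,1],[0,0,0.8,0,0,0,1],[0,0,0.5,0,0,0,1],[0,0,0.2,0,0,0,1],[0,0,0,0,0,0,1],[0,0,0,0,0,0,1]]

```text
time_s: 5.6
eef_pos: [0.482, 0.027, 0.027]
ee_rot: [[0.997, 0.078, 0.001], [0.078, -0.997, -0.0], [0.001, 0.0, -1.0]]
wrist_force: [0.1, 1.0, -0.3]
width: 0.0431
grip_force: 20.0
```

```bash
python3 -c "
from h import *
to((.4810,.0260,.0243),.0765)"
```

```text
t 5.6 tcp [0.482 0.027 0.027] turn [ 0.    -0.001  0.001] | now axes cm [-0.11  0.09  0.27] | final axes cm [-0.1   0.09  0.27] | w 0.0431 g 20.0 F [ 0.1  1.  -0.3] q6 1.44
```

Emit:
apply_moves:
  deltas:
    - [[-0.1,0.1,0.3,0,0,0,1],[0,0,0,0,0,0,1],[0,0,0,0,0,0,0],[0,0,0,0,0,0,-0.2],[0,0,0,0,0,0,-0.4],[0,0,0,0,0,0,-0.4],[0,0,-2,0,0,0,-0.4],[0,0,-4,0,0,0,-0.4],[0,0,-3,0,0,0,-0.4]]

```text
time_s: 6.5
eef_pos: [0.4808, 0.0259, 0.1152]
ee_rot: [[0.997, 0.078, 0.0], [0.078, -0.997, -0.0], [0.0, 0.0, -1.0]]
wrist_force: [0.8, 0.6, 0.4]
width: 0.0666
grip_force: 0.0
```

```bash
python3 -c "
from h import *
to((.5095,-.2700,.09),.0765)"
```

```text
t 6.5 tcp [0.4808 0.0259 0.1152] turn [ 0.    -0.     0.001] | now axes cm [ 0.56 29.72  2.52] | final axes cm [ 0.6  29.72  2.52] | w 0.0666 g 0.0 F [0.8 0.6 0.4] q6 1.44
```

Emit:
apply_moves:
  deltas:
    - [[0,2,0,0,0,0,-0.4],[0.1,4.3,0,0,0,0,-0.4],[0.1,4.7,0,0,0,0,-0.4],[0.1,4.7,0,0,0,0,-0.4],[0.1,4.7,0,0,0,0,-0.4],[0.1,4.7,0,0,0,0,-0.4],[0.1,3.4,0.5,0,0,0,-0.4],[0,1.2,1,0,0,0,-0.4],[0,0,1,0,0,0,-0.4],[0,0,0,0,0,0,-0.4],[0,0,0,0,0,0,-0.4]]

```text
time_s: 7.6
eef_pos: [0.5092, -0.2679, 0.0877]
ee_rot: [[0.997, 0.079, -0.002], [0.079, -0.997, 0.001], [-0.002, -0.002, -1.0]]
wrist_force: [0.5, 0.4, -0.2]
width: 0.0662
grip_force: 0.0
```

```bash
python3 -c "
from h import *
to((.5095,-.2700,.018),.0765)"
```

```text
t 7.6 tcp [ 0.5092 -0.2679  0.0877] turn [-0.002  0.002  0.003] | now axes cm [0.02 0.23 6.97] | final axes cm [0.01 0.21 6.97] | w 0.0662 g 0.0 F [ 0.5  0.4 -0.2] q6 0.91
```

Emit:
apply_moves:
  deltas:
    - [[0,0.1,1.2,0,0,0,-0.4],[0,0.1,2,0,0,0,-0.4],[0,0,2,0,0,0,-0.4],[0,0,1.2,0,0,0,-0.4],[0,0,0.5,0,0,0,-0.4],[0,0,0,0,0,0,-0.2],[0,0,0,0,0,0,0],[0,0,0,0,0,0,1],[0,0,0,0,0,0,1],[0,0,0,0,0,0,1],[0,0,0,0,0,0,1]]
  force: 20

```text
time_s: 8.7
eef_pos: [0.5106, -0.2721, 0.0208]
ee_rot: [[0.997, 0.078, 0.002], [0.078, -0.997, -0.001], [0.001, 0.001, -1.0]]
wrist_force: [-0.5, 0.3, 4.3]
width: 0.0429
grip_force: 20.0
```

```bash
python3 -c "
from h import *
to((.5342,.0300,.09),.0765)"
```

```text
t 8.7 tcp [ 0.5106 -0.2721  0.0208] turn [ 0.001 -0.001  0.001] | now axes cm [  4.7  -29.93  -6.94] | final axes cm [  4.66 -29.95  -6.92] | w 0.0429 g 20.0 F [-0.5  0.3  4.3] q6 0.91
```

Emit:
apply_moves:
  deltas:
    - [[0,0,-1.5,0,0,0,1],[0,0,-3.5,0,0,0,1],[0.2,-1.2,-3,0,0,0,1],[0.5,-3.4,0,0,0,0,1],[0.7,-4.5,0,0,0,0,1],[0.7,-4.5,0,0,0,0,1],[0.7,-4.5,0,0,0,0,1],[0.7,-4.5,0,0,0,0,1],[0.7,-4.3,0,0,0,0,1],[0.35,-2.2,0,0,0,0,1],[0.15,-0.8,0,0,0,0,1],[0,0,0,0,0,0,1]]

```text
time_s: 9.9
eef_pos: [0.5335, 0.0305, 0.1]
ee_rot: [[0.997, 0.079, 0.0], [0.079, -0.997, -0.0], [0.0, 0.0, -1.0]]
wrist_force: [-0.8, -1.0, -0.6]
width: 0.0432
grip_force: 20.0
```

Emit:
apply_moves:
  deltas:
    - [[0,0,0.5,0,0,0,1],[0,0,0,0,0,0,1],[0,0,0,0,0,0,1]]

```text
time_s: 10.2
eef_pos: [0.5332, 0.0288, 0.0942]
ee_rot: [[0.997, 0.076, -0.001], [0.076, -0.997, -0.0], [-0.001, 0.0, -1.0]]
wrist_force: [-0.3, -0.3, -0.2]
width: 0.0431
grip_force: 20.0
```

```bash
python3 -c "
from h import *
to((.5351,.0300,.0268),.0765)"
```

```text
t 10.2 tcp [0.5332 0.0288 0.0942] turn [ 0.     0.001 -0.001] | now axes cm [ 0.2  -0.1   6.74] | final axes cm [ 0.2  -0.1   6.74] | w 0.0431 g 20.0 F [-0.3 -0.3 -0.2] q6 1.45
```

Emit:
apply_moves:
  deltas:
    - [[0.1,0,1,0,0,0,1],[0.07,-0.05,1.3,0,0,0,1],[0,0,1.3,0,0,0,1],[0,0,1,0,0,0,1],[0,0,1,0,0,0,1],[0,0,0.6,0,0,0,1],[0,0,0.3,0,0,0,1],[0,0,0,0,0,0,1],[0,0,0,0,0,0,1]]

```text
time_s: 11.1
eef_pos: [0.5356, 0.0306, 0.0301]
ee_rot: [[0.997, 0.078, 0.001], [0.078, -0.997, -0.0], [0.001, 0.0, -1.0]]
wrist_force: [-0.1, -0.3, -0.8]
width: 0.0431
grip_force: 20.0
```

```bash
python3 -c "
from h import *
to((.5351,.0300,.0268),.0765)"
```

```text
t 11.1 tcp [0.5356 0.0306 0.0301] turn [ 0.    -0.001  0.001] | now axes cm [-0.06  0.06  0.33] | final axes cm [-0.06  0.06  0.33] | w 0.0431 g 20.0 F [-0.1 -0.3 -0.8] q6 1.45
```

Emit:
apply_moves:
  deltas:
    - [[-0.05,0.05,0.3,0,0,0,1],[0,0,0,0,0,0,1],[0,0,0,0,0,0,0],[0,0,0,0,0,0,-0.2],[0,0,0,0,0,0,-0.4],[0,0,0,0,0,0,-0.4],[0,0,-2,0,0,0,-0.4],[0,0,-4,0,0,0,-0.4],[0,0,-4,0,0,0,-0.4],[-1.5,-3,-4,0,0,0,-0.4],[-2.5,-4,-3,0,0,0,-0.4],[-2,-3,0,0,0,0,-0.4]]

```text
time_s: 12.3
eef_pos: [0.4729, 0.1213, 0.1976]
ee_rot: [[0.997, 0.077, 0.01], [0.077, -0.997, 0.002], [0.01, -0.001, -1.0]]
wrist_force: [0.5, 1.3, 0.2]
width: 0.0666
grip_force: 0.0
```

Emit:
apply_moves:
  deltas:
    - [[0,0,0,0,0,0,-0.4],[0,0,0,0,0,0,-0.4],[0,0,0,0,0,0,-0.4]]

```text
time_s: 12.6
eef_pos: [0.4709, 0.1193, 0.1912]
ee_rot: [[0.997, 0.077, -0.001], [0.077, -0.997, -0.0], [-0.001, 0.0, -1.0]]
wrist_force: [-0.4, -1.1, -0.4]
width: 0.0666
grip_force: 0.0
```

```bash
python3 - <<'E'
from h import *
to((.60,.30,.1)); c,W,T=cloud('wrist'); cv2.imwrite("pics/w2.png",c); np.savez("pics/w2.npz",c=c,W=W)
H,S,V=cv2.split(cv2.cvtColor(c,cv2.COLOR_BGR2HSV))
for nm,mk in(("blue",(abs(H.astype(int)-113)<10)&(S>170)&(V>60)&(W[...,2]>.04)),("red",((H<6)|(H>174))&(S>180)&(V>60))):
  k,l,st,ce=cv2.connectedComponentsWithStats(mk.astype(np.uint8))
  for i in range(1,k):
    if st[i,4]<150: continue
    p=W[l==i]; q=p[abs(p[:,2]-np.nanpercentile(p[:,2],70))<.004]; (cx,cy),rad=cv2.minEnclosingCircle(q[:,:2].astype(np.float32)); print(nm,ce[i].round(),st[i,4],q.mean(0).round(4),round(cx,4),round(cy,4),round(rad,4))
E
```

```text
t 12.6 tcp [0.4709 0.1193 0.1912] turn [ 0.     0.001 -0.003] | now axes cm [ 14.27 -17.02   9.1 ] | final axes cm [ 14.31 -16.98   9.12] | w 0.0666 g 0.0 F [-0.4 -1.1 -0.4] q6 1.63
blue [439.  88.] 2873 [0.5877 0.0351 0.0613] 0.5877 0.0349 0.0221
blue [432. 162.] 2438 [0.5342 0.0311 0.0613] 0.5336 0.0308 0.022
blue [427. 228.] 2077 [0.4812 0.0268 0.0614] 0.4808 0.0267 0.0219
red [119.  22.] 2434 [0.6011 0.2399 0.1195] 0.6033 0.2412 0.018
```

View pics/w2.png

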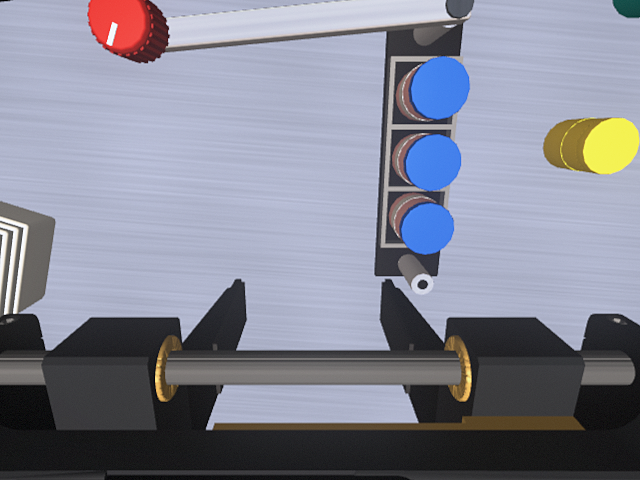

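All three pots stand seated, with lids at 61 mm at (439,88), (432,162) and (427,228). The knob is at (125,25), so the bar is at about 1.48 rad. Next I'll plan the push along the arc.

```bash
python3 - <<'E'
from h import *
a=.0765; piv=np.array([.6369,.0378]); R=np.array([[np.cos(a),-np.sin(a)],[np.sin(a),np.cos(a)]])
def P(t,o): return .165*np.array([-np.cos(t),np.sin(t)])+o*np.array([np.sin(t),np.cos(t)])
s=R@P(1.48,.032)+piv; print("start",s); to((*s,.071),a)
pts=[P(1.48,.032)]+[P(t,.021) for t in np.linspace(1.40,0.1,20)]+[P(0,.021)]
d=np.diff(pts,axis=0)*100; print(np.c_[d[:,0],-d[:,1]].round(1).tolist())
E
```

```text
start [0.64097792 0.20582491]
t 12.7 tcp [0.471  0.1191 0.1911] turn [0.    0.001 0.   ] | now axes cm [17.62 -7.34 11.99] | final axes cm [17.61 -7.34 12.01] | w 0.0666 g 0.0 F [-0.3  0.6  1. ] q6 1.63
[[-2.4, 0.1], [-1.1, 0.1], [-1.1, 0.2], [-1.1, 0.2], [-1.1, 0.3], [-1.1, 0.4], [-1.0, 0.5], [-1.0, 0.5], [-1.0, 0.6], [-0.9, 0.7], [-0.9, 0.7], [-0.8, 0.8], [-0.8, 0.8], [-0.7, 0.9], [-0.6, 0.9], [-0.6, 1.0], [-0.5, 1.0], [-0.4, 1.0], [-0.4, 1.1], [-0.3, 1.1], [-0.3, 1.6]]
```

Emit:
apply_moves:
  deltas:
    - [[2,-0.8,0,0,0,0,0],[3.3,-1.4,0,0,0,0,1],[3.5,-1.5,0,0,0,0,1],[3.5,-1.5,0,0,0,0,1],[3.3,-1.3,0,0,0,0,1],[2,-0.84,1,0,0,0,1],[0,0,3,0,0,0,1],[0,0,3.5,0,0,0,1],[0,0,3,0,0,0,1],[0,0,1.4,0,0,0,1],[0,0,0,0,0,0,1],[0,0,0,0,0,0,1]]

```text
time_s: 13.85
eef_pos: [0.6415, 0.2064, 0.0736]
ee_rot: [[0.997, 0.077, 0.001], [0.077, -0.997, 0.0], [0.001, -0.0, -1.0]]
wrist_force: [-0.4, -0.1, 0.4]
width: 0.0002
grip_force: 0.0
```

```bash
python3 -c "
from h import *
to((.641,.2058,.071),.0765)"
```

```text
t 13.8 tcp [0.6415 0.2064 0.0736] turn [-0.    -0.001  0.001] | now axes cm [-0.06  0.05  0.26] | final axes cm [-0.06  0.05  0.26] | w 0.0002 g 0.0 F [-0.4 -0.1  0.4] q6 1.73
```

Emit:
apply_moves:
  deltas:
    - [[-0.8,0,0.1,0,0,0,1],[-0.8,0.05,0,0,0,0,1],[-0.8,0.05,0,0,0,0,1],[-1.1,0.1,0,0,0,0,1],[-1.1,0.2,0,0,0,0,1],[-1.1,0.2,0,0,0,0,1],[-1.1,0.3,0,0,0,0,1],[-1.1,0.4,0,0,0,0,1],[-1.0,0.5,0,0,0,0,1],[-1.0,0.5,0,0,0,0,1],[-1.0,0.6,0,0,0,0,1],[-0.9,0.7,0,0,0,0,1]]

```text
time_s: 15.05
eef_pos: [0.525, 0.1612, 0.0718]
ee_rot: [[0.997, 0.078, 0.0], [0.078, -0.997, 0.0], [0.0, -0.0, -1.0]]
wrist_force: [3.3, 0.8, 2.3]
width: 0.0006
grip_force: 1.4
```

Emit:
apply_moves:
  deltas:
    - [[-0.9,0.7,0,0,0,0,1],[-0.8,0.8,0,0,0,0,1],[-0.8,0.8,0,0,0,0,1],[-0.7,0.9,0,0,0,0,1],[-0.6,0.9,0,0,0,0,1],[-0.6,1.0,0,0,0,0,1],[-0.5,1.0,0,0,0,0,1],[-0.4,1.0,0,0,0,0,1],[-0.4,1.1,0,0,0,0,1],[0,0,0,0,0,0,1]]

```text
time_s: 16.05
eef_pos: [0.474, 0.0741, 0.0712]
ee_rot: [[0.997, 0.076, -0.003], [0.076, -0.997, -0.001], [-0.003, 0.0, -1.0]]
wrist_force: [0.1, 0.9, 0.8]
width: 0.001
grip_force: 0.1
```

```bash
python3 - <<'E'
from h import *
a=.0765; R=np.array([[np.cos(a),-np.sin(a)],[np.sin(a),np.cos(a)]])
s=R@np.array([-.165,.021])+np.array([.6369,.0378]); to((*s,.0715),a)
E
```

```text
t 16.1 tcp [0.474  0.0741 0.0712] turn [ 0.     0.003 -0.   ] | now axes cm [-0.54  2.77 -0.03] | final axes cm [-0.54  2.77 -0.03] | w 0.001 g 0.1 F [0.1 0.9 0.8] q6 1.54
```

Emit:
apply_moves:
  deltas:
    - [[-0.2,0.8,0,0,0,0,1],[-0.1,0.7,0,0,0,0,1],[0,0.5,0,0,0,0,1],[0,0.3,0,0,0,0,1],[0,0.3,0,0,0,0,1],[0,0.2,0,0,0,0,1],[0,0,0,0,0,0,1]]

```text
time_s: 16.75
eef_pos: [0.4745, 0.0471, 0.0717]
ee_rot: [[0.997, 0.078, 0.0], [0.078, -0.997, -0.0], [0.0, 0.0, -1.0]]
wrist_force: [-0.3, 0.5, 0.1]
width: 0.0007
grip_force: 0.3
```

Emit:
apply_moves:
  deltas:
    - [[0,0.2,0,0,0,0,1],[0,0,0,0,0,0,1],[0,0,0,0,0,0,1]]

```text
time_s: 17.05
eef_pos: [0.475, 0.0453, 0.0721]
ee_rot: [[0.997, 0.078, 0.001], [0.078, -0.997, -0.0], [0.001, 0.0, -1.0]]
wrist_force: [-0.2, 1.2, -0.3]
width: 0.0007
grip_force: 0.6
```

Emit:
apply_moves:
  deltas:
    - [[0,0.2,0,0,0,0,1],[0,0,0,0,0,0,1],[0,0,0,0,0,0,1]]

```text
time_s: 17.35
eef_pos: [0.475, 0.0433, 0.072]
ee_rot: [[0.997, 0.078, 0.0], [0.078, -0.997, -0.0], [0.0, 0.0, -1.0]]
wrist_force: [-1.0, 1.8, 1.6]
width: 0.0005
grip_force: 1.1
```

Emit:
apply_moves:
  deltas:
    - [[0,0.2,0,0,0,0,1],[0,0.1,0,0,0,0,1],[0,0,0,0,0,0,1],[0,0,0,0,0,0,1]]

```text
time_s: 17.75
eef_pos: [0.475, 0.0406, 0.0719]
ee_rot: [[0.997, 0.078, 0.0], [0.078, -0.997, 0.001], [0.0, -0.001, -1.0]]
wrist_force: [-1.9, 5.3, 2.5]
width: 0.0005
grip_force: 2.4
```

Emit:
apply_moves:
  deltas:
    - [[0,0.2,0,0,0,0,1],[0,0,0,0,0,0,1],[0,0,0,0,0,0,1]]

```text
time_s: 18.05
eef_pos: [0.475, 0.0404, 0.0719]
ee_rot: [[0.997, 0.077, -0.0], [0.077, -0.997, 0.005], [0.0, -0.005, -1.0]]
wrist_force: [-1.4, 10.2, 3.4]
width: 0.0003
grip_force: 4.9
```

Emit:
apply_moves:
  deltas:
    - [[0,-1,0,0,0,0,1],[0,-1,0,0,0,0,1],[0,0,-3,0,0,0,0],[0,0,-4,0,0,0,-1],[-1,0,-4,0,0,0,-1],[-2,0,-2,0,0,0,-1],[0,0,0,0,0,0,-1],[0,0,0,0,0,0,-1],[0,0,0,0,0,0,-1]]

```text
time_s: 18.95
eef_pos: [0.4431, 0.056, 0.1999]
ee_rot: [[0.997, 0.078, -0.003], [0.078, -0.997, -0.0], [-0.003, 0.0, -1.0]]
wrist_force: [0.2, 0.2, -0.5]
width: 0.0511
grip_force: 0.0
```

```bash
python3 - <<'E'
from h import *
to((.4315,.0221,.15),.0765); c,W,T=cloud('wrist'); cv2.imwrite("pics/w3.png",c); np.savez("pics/w3.npz",c=c,W=W)
H,S,V=cv2.split(cv2.cvtColor(c,cv2.COLOR_BGR2HSV))
m=((H<6)|(H>174))&(S>180)&(V>60); k,l,st,ce=cv2.connectedComponentsWithStats(m.astype(np.uint8)); i=1+st[1:,4].argmax()
p=W[l==i]; q=p[p[:,2]>np.nanpercentile(p[:,2],90)-.005]; print(ce[i],st[i],q.mean(0),cv2.minEnclosingCircle(q[:,:2].astype(np.float32)))
x,y,z=W[...,0],W[...,1],W[...,2]
g=(z>.078)&(z<.086)&(x>.47)&(x<.60)&(abs(y-.03)<.04); b=W[g]; print("bar",g.sum(), np.polyfit(b[:,0],b[:,1],1),[((b[abs(b[:,0]-t)<.004][:,1].min()+b[abs(b[:,0]-t)<.004][:,1].max())/2-(.0378-(.6369-t)*.0766)).round(4) for t in(.48,.52,.56)])
E
```

```text
t 18.9 tcp [0.4431 0.056  0.1999] turn [0.    0.003 0.001] | now axes cm [-1.41  3.29  4.99] | final axes cm [-1.42  3.29  4.99] | w 0.0511 g 0.0 F [ 0.2  0.2 -0.5] q6 1.5
[357.91963016 268.07112376] [ 335  247   50   45 1406] [0.43242636 0.02365896 0.11981061] ((0.4359499216079712, 0.024167682975530624), 0.021958742290735245)
bar 4750 [ 0.07636399 -0.01034247] [np.float64(0.0002), np.float64(0.0003), np.float64(0.0003)]
```

View pics/w3.png

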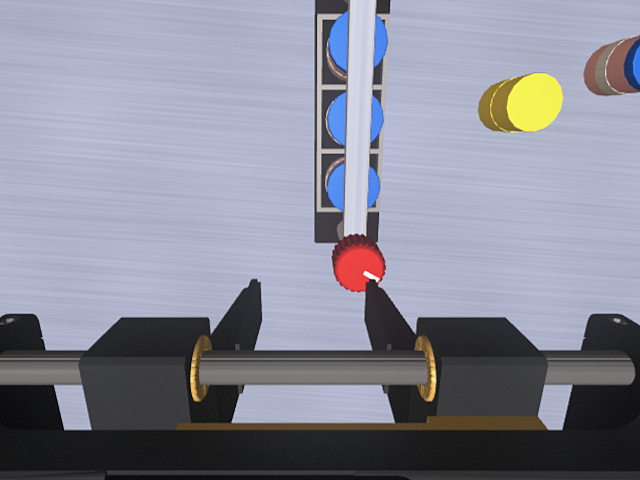

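The bar's slope matches the carrier's yaw, so it is shut over the three pots. The knob is at (358,265), above the boss. I'll centre over it and unwind the wrist.

Emit:
apply_moves:
  deltas:
    - [[-0.7,1.6,1,0,0,0,-1],[-0.7,1.6,2,0,0,0,-1],[0,0,0,0,0,-0.15,-1],[0,0,0,0,0,-0.15,-1],[0,0,0,0,0,-0.15,-1],[0,0,0,0,0,-0.15,-1],[0,0,0,0,0,-0.15,-1],[0,0,0,0,0,-0.15,-1],[0,0,0,0,0,-0.15,-1],[0,0,0,0,0,-0.15,-1],[0,0,0,0,0,-0.15,-1],[0,0,0,0,0,-0.15,-1]]

```text
time_s: 20.2
eef_pos: [0.4317, 0.023, 0.1699]
ee_rot: [[-0.013, 1.0, -0.003], [1.0, 0.013, -0.0], [0.0, -0.003, -1.0]]
wrist_force: [0.2, -1.2, 0.1]
width: 0.0952
grip_force: 0.0
```

Emit:
apply_moves:
  deltas:
    - [[0,0,0,0,0,-0.15,-1],[0,0,0,0,0,-0.15,-1],[0,0,0,0,0,-0.15,-1],[0,0,0,0,0,-0.15,-1],[0,0,0,0,0,-0.15,-1],[0,0,0,0,0,-0.15,-1],[0,0,0,0,0,-0.15,-1],[0,0,0,0,0,-0.15,-1],[0,0,0,0,0,-0.15,-1],[0,0,0,0,0,-0.15,-1],[0,0,0,0,0,0,-1],[0,0,0,0,0,0,-1]]

```text
time_s: 21.4
eef_pos: [0.4319, 0.023, 0.1706]
ee_rot: [[-0.998, 0.067, -0.002], [0.067, 0.998, 0.0], [0.002, -0.0, -1.0]]
wrist_force: [0.1, -0.2, 0.7]
width: 0.0951
grip_force: 0.0
```

```bash
python3 -c "
from h import *
to((.4315,.0224,.091),3.08)"
```

```text
t 21.4 tcp [0.4319 0.023  0.1706] turn [-0.    -0.002 -0.005] | now axes cm [ 0.02 -0.06  7.96] | final axes cm [ 0.04 -0.06  7.96] | w 0.0951 g 0.0 F [ 0.1 -0.2  0.7] q6 -1.57
```

Emit:
apply_moves:
  deltas:
    - [[0,-0.05,1.5,0,0,0,-0.5],[0,0,2,0,0,0,-0.3],[0,0,2,0,0,0,-0.3],[0,0,1.5,0,0,0,-0.3],[0,0,0.9,0,0,0,-0.3],[0,0,0,0,0,0,-0.3],[0,0,0,0,0,0,0],[0,0,0,0,0,0,1],[0,0,0,0,0,0,1],[0,0,0,0,0,0,1],[0,0,0,0,0,0,1],[0,0,0,0,0,0,1]]
  force: 35

```text
time_s: 22.6
eef_pos: [0.4327, 0.0224, 0.0935]
ee_rot: [[-0.998, 0.064, 0.001], [0.064, 0.998, -0.0], [-0.001, -0.0, -1.0]]
wrist_force: [-0.4, -1.0, 2.5]
width: 0.0356
grip_force: 35.0
```

Emit:
apply_moves:
  deltas:
    - [[0,0,0.01,0,0,0.07,1],[0,0,0.02,0,0,0.14,1],[0,0,0.02,0,0,0.14,1],[0,0,0.02,0,0,0.14,1],[0,0,0,0,0,0,1]]

```text
time_s: 23.1
eef_pos: [0.4325, 0.0223, 0.0927]
ee_rot: [[-0.851, 0.526, 0.0], [0.526, 0.851, -0.0], [-0.001, -0.0, -1.0]]
wrist_force: [-0.9, -1.7, 4.5]
width: 0.035
grip_force: 35.0
```

```bash
python3 -c "
from h import *
to((.4315,.0224,.091),3.08); print(r.sense()['wrist_torque'])"
```

```text
t 23.1 tcp [0.4325 0.0223 0.0927] turn [-0.     0.001 -0.492] | now axes cm [ 0.09 -0.04  0.17] | final axes cm [0.1  0.   0.17] | w 0.035 g 35.0 F [-0.9 -1.7  4.5] q6 -1.09
[-0.18403392  0.128774   -0.11664882]
```

Emit:
apply_moves:
  deltas:
    - [[0,0,0.02,0,0,0.14,1],[0,0,0.02,0,0,0.14,1],[0,0,0.02,0,0,0.14,1],[0,0,0.02,0,0,0.14,1],[0,0,0.02,0,0,0.14,1],[0,0,0.02,0,0,0.14,1],[0,0,0.02,0,0,0.14,1],[0,0,0.02,0,0,0.14,1],[0,0,0.02,0,0,0.14,1],[0,0,0.02,0,0,0.14,1],[0,0,0.02,0,0,0.14,1],[0,0,0.02,0,0,0.14,1]]

```text
time_s: 24.3
eef_pos: [0.4307, 0.0226, 0.09]
ee_rot: [[0.617, 0.787, -0.005], [0.787, -0.617, 0.0], [-0.003, -0.004, -1.0]]
wrist_force: [-8.9, -1.1, 8.2]
width: 0.0356
grip_force: 35.0
```

```bash
python3 -c "
from h import *
to((.4315,.0224,.091),3.08); print(r.sense()['wrist_torque'])"
```

```text
t 24.3 tcp [0.4307 0.0226 0.09  ] turn [-5.000e-03 -2.000e-03 -2.174e+00] | now axes cm [ 0.04  0.07 -0.11] | final axes cm [-0.08 -0.01 -0.1 ] | w 0.0356 g 35.0 F [-8.9 -1.1  8.2] q6 0.59
[-0.05778982  1.31372205  0.15546977]
```

Emit:
apply_moves:
  deltas:
    - [[0,0,0.01,0,0,0.08,1],[0,0,0.01,0,0,0.08,1],[0,0,0.01,0,0,0.08,1],[0,0,0.01,0,0,0.08,1]]

```text
time_s: 24.7
eef_pos: [0.4304, 0.0228, 0.0895]
ee_rot: [[0.832, 0.555, -0.005], [0.555, -0.832, 0.001], [-0.004, -0.003, -1.0]]
wrist_force: [-8.2, 0.4, 8.6]
width: 0.0353
grip_force: 35.0
```

```bash
python3 -c "
from h import *
to((.4315,.0224,.091),3.08); print(r.sense()['wrist_torque'])"
```

```text
t 24.7 tcp [0.4304 0.0228 0.0895] turn [-0.006 -0.003 -2.492] | now axes cm [ 0.07  0.09 -0.15] | final axes cm [-0.11 -0.04 -0.15] | w 0.0353 g 35.0 F [-8.2  0.4  8.6] q6 0.91
[0.13183121 1.43578001 0.10710953]
```

Emit:
apply_moves:
  deltas:
    - [[0,0,0.01,0,0,0.1,1],[0,0,0.01,0,0,0.1,1],[0,0,0.01,0,0,0.1,1],[0,0,0.01,0,0,0.1,1],[0,0,0.01,0,0,0.1,1]]

```text
time_s: 25.2
eef_pos: [0.4304, 0.0233, 0.0888]
ee_rot: [[0.996, 0.088, -0.005], [0.088, -0.996, 0.002], [-0.005, -0.002, -1.0]]
wrist_force: [-2.4, 2.7, 6.3]
width: 0.0354
grip_force: 35.0
```

```bash
python3 -c "
from h import *
to((.4315,.0224,.091),3.08); print(r.sense()['wrist_torque'])"
```

```text
t 25.2 tcp [0.4304 0.0233 0.0888] turn [-0.007 -0.003 -2.992] | now axes cm [ 0.1   0.1  -0.22] | final axes cm [-0.11 -0.08 -0.22] | w 0.0354 g 35.0 F [-2.4  2.7  6.3] q6 1.41
[0.58559111 0.3547326  0.61561867]
```

Emit:
apply_moves:
  deltas:
    - [[0,0,0.01,0,0,0.1,1],[0,0,0.01,0,0,0.1,1],[0,0,0.01,0,0,0.1,1],[0,0,0.01,0,0,0.1,1],[0,0,0.01,0,0,0.1,1]]

```text
time_s: 25.7
eef_pos: [0.4329, 0.0231, 0.0891]
ee_rot: [[0.917, -0.399, 0.002], [-0.399, -0.917, 0.001], [0.001, -0.001, -1.0]]
wrist_force: [2.1, 1.0, 3.7]
width: 0.0349
grip_force: 35.0
```

```bash
python3 -c "
from h import *
to((.4315,.0224,.091),3.08); print(r.sense()['wrist_torque'])"
```

```text
t 25.7 tcp [0.4329 0.0231 0.0891] turn [-2.000e-03  2.000e-03  2.793e+00] | now axes cm [-0.1   0.11 -0.19] | final axes cm [ 0.13 -0.07 -0.19] | w 0.0349 g 35.0 F [2.1 1.  3.7] q6 1.91
[ 0.35806052 -0.29249675  0.67058539]
```

Emit:
apply_moves:
  deltas:
    - [[0,0,0,0,0,0,1],[0,0,0,0,0,0,0],[0,0,0,0,0,0,-0.4],[0,0,0,0,0,0,-0.4],[0,0,-2,0,0,0,-0.4],[0,0,-4,0,0,0,-0.6],[0,-3,-3,0,0,0,-0.6],[0,-1,-2,0,0,-0.1,-1],[0,0,0,0,0,-0.15,-1],[0,0,0,0,0,-0.15,-1],[0,0,0,0,0,0,-1],[0,0,0,0,0,0,-1]]

```text
time_s: 26.9
eef_pos: [0.4479, 0.059, 0.1978]
ee_rot: [[1.0, -0.015, -0.001], [-0.015, -1.0, -0.0], [-0.001, 0.0, -1.0]]
wrist_force: [-1.2, -0.1, 0.3]
width: 0.0947
grip_force: 0.0
```

```bash
python3 - <<'E'
from h import *
to((.4315,.0221,.15),.0765); c,W,T=cloud('wrist'); cv2.imwrite("pics/w4.png",c)
H,S,V=cv2.split(cv2.cvtColor(c,cv2.COLOR_BGR2HSV))
m=((H<6)|(H>174))&(S>180)&(V>60); k,l,st,ce=cv2.connectedComponentsWithStats(m.astype(np.uint8)); i=1+st[1:,4].argmax()
p=W[l==i]; print(ce[i],st[i],np.nanpercentile(p[:,2],[50,80,95]))
p3=np.load("pics/w3.npz"); 
x,y,z=W[...,0],W[...,1],W[...,2]
g=(z>.078)&(z<.086)&(x>.47)&(x<.60)&(abs(y-.03)<.04); b=W[g]; print("bar",g.sum(), np.polyfit(b[:,0],b[:,1],1),b[:,2].mean())
W3=p3["W"];c3=p3["c"];H,S,V=cv2.split(cv2.cvtColor(c3,cv2.COLOR_BGR2HSV));q=W3[((H<6)|(H>174))&(S>180)&(V>60)];print("before",np.nanpercentile(q[:,2],[50,80,95]))
E
```

```text
t 26.9 tcp [0.4479 0.059  0.1978] turn [ 0.     0.001 -0.092] | now axes cm [-1.58  3.72  4.78] | final axes cm [-1.92  3.55  4.78] | w 0.0947 g 0.0 F [-1.2 -0.1  0.3] q6 1.6
[362.65739484 270.89348711] [ 338  250   49   43 1474] [0.1153232  0.11589982 0.11645649]
bar 4770 [ 0.06606209 -0.00388169] 0.0812161303221761
before [0.11966342 0.12023843 0.12073998]
```

View pics/w4.png

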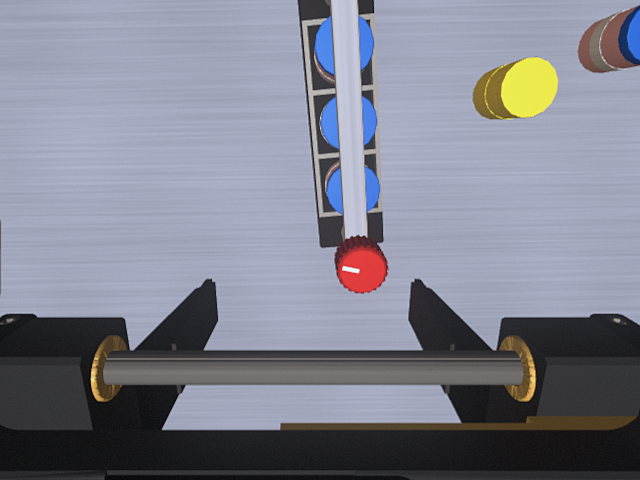

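The knob sank 4.3 mm to its tight height, at (362,270), but the twist seems to have nudged the bar open by about 0.01 rad. I'll push it back onto its stop.

```bash
python3 -c "
from h import *
to((.475,.065,.072),.0765)"
```

```text
t 26.9 tcp [0.448  0.059  0.1978] turn [ 0.     0.001 -0.091] | now axes cm [ 2.71 -0.64 12.58] | final axes cm [ 2.74 -0.39 12.58] | w 0.0953 g 0.0 F [0.1 0.3 0.5] q6 1.6
```

Emit:
apply_moves:
  deltas:
    - [[0,0,0,0,0,-0.091,0],[1.4,-0.2,0,0,0,0,1],[1.3,-0.2,1,0,0,0,1],[0,0,2.5,0,0,0,1],[0,0,3.5,0,0,0,1],[0,0,3.3,0,0,0,1],[0,0,1.8,0,0,0,1],[0,0,0.5,0,0,0,1],[0,0,0,0,0,0,1],[0,0,0,0,0,0,1]]

```text
time_s: 27.95
eef_pos: [0.4758, 0.0652, 0.0736]
ee_rot: [[0.997, 0.078, 0.002], [0.078, -0.997, 0.0], [0.002, 0.0, -1.0]]
wrist_force: [0.6, 0.4, -0.0]
width: 0.0204
grip_force: 0.0
```

Emit:
apply_moves:
  deltas:
    - [[0,0.5,0,0,0,0,1],[0,0.5,0,0,0,0,1],[0,0.5,0,0,0,0,1],[0,0.3,0,0,0,0,1],[0,0.2,0,0,0,0,1],[0,0,0,0,0,0,1],[0,0,0,0,0,0,1]]

```text
time_s: 28.65
eef_pos: [0.4764, 0.0453, 0.0722]
ee_rot: [[0.997, 0.079, -0.0], [0.079, -0.997, 0.0], [-0.0, -0.0, -1.0]]
wrist_force: [-0.1, -0.4, -0.4]
width: -0.0
grip_force: 0.0
```

Emit:
apply_moves:
  deltas:
    - [[0,0.2,0,0,0,0,1],[0,0.2,0,0,0,0,1],[0,0,0,0,0,0,1],[0,0,0,0,0,0,1]]

```text
time_s: 29.05
eef_pos: [0.4766, 0.0415, 0.0723]
ee_rot: [[0.997, 0.079, -0.0], [0.079, -0.997, 0.0], [-0.0, -0.0, -1.0]]
wrist_force: [-0.8, 2.1, -0.9]
width: 0.0005
grip_force: 0.6
```

Emit:
apply_moves:
  deltas:
    - [[0,0.2,0,0,0,0,1],[0,0.1,0,0,0,0,1],[0,0.1,0,0,0,0,1],[0,0,0,0,0,0,1],[0,0,0,0,0,0,1]]

```text
time_s: 29.55
eef_pos: [0.4767, 0.0401, 0.0724]
ee_rot: [[0.997, 0.078, -0.001], [0.078, -0.997, 0.006], [-0.0, -0.006, -1.0]]
wrist_force: [-1.7, 11.0, 2.1]
width: 0.0002
grip_force: 4.8
```

Emit:
apply_moves:
  deltas:
    - [[0,-1,0,0,0,0,1],[0,-1.5,0,0,0,0,1],[0,0,-3,0,0,0,1],[0,0,-4,0,0,0,1],[-1,0,-4,0,0,0,1],[-2,0,-2,0,0,0,1],[0,0,0,0,0,0,1],[0,0,0,0,0,0,1],[0,0,0,0,0,0,1]]

```text
time_s: 30.45
eef_pos: [0.4446, 0.0598, 0.2005]
ee_rot: [[0.997, 0.079, -0.003], [0.079, -0.997, -0.0], [-0.003, 0.0, -1.0]]
wrist_force: [1.1, 0.6, -0.6]
width: 0.0004
grip_force: 0.0
```

```bash
python3 - <<'E'
from h import *
to((.4315,.0221,.15),.0765); c,W,T=cloud('wrist')
x,y,z=W[...,0],W[...,1],W[...,2]
H,S,V=cv2.split(cv2.cvtColor(c,cv2.COLOR_BGR2HSV))
p=W[((H<6)|(H>174))&(S>180)&(V>60)]; print("knob z",np.nanpercentile(p[:,2],[50,80,95]))
g=(z>.078)&(z<.086)&(x>.47)&(x<.60)&(abs(y-.03)<.04); b=W[g]; print("bar",g.sum(), np.polyfit(b[:,0],b[:,1],1))
ct,Wt,_=cloud("top"); c0=np.load("pics/top0.npz")["c"]; cv2.imwrite("pics/end.png",ct)
E
```

```text
t 30.4 tcp [0.4446 0.0598 0.2005] turn [0.    0.003 0.002] | now axes cm [-1.59  3.65  5.05] | final axes cm [-1.6   3.66  5.05] | w 0.0004 g 0.0 F [ 1.1  0.6 -0.6] q6 1.51
knob z [0.11534028 0.11592108 0.1164411 ]
bar 4699 [ 0.0762765  -0.01029432]
```

View pics/end.png

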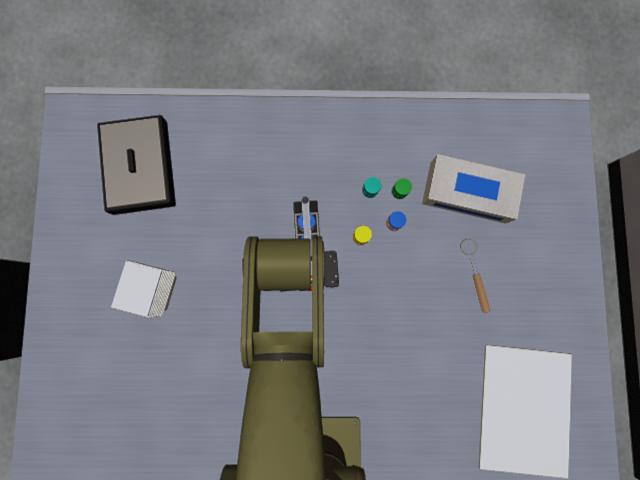

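The third pot at (397,220), the look-alikes and the bystanders are where they started. The bar's slope is back to 0.0763 and the knob is still down.

```bash
python3 -c "
from h import *
print(r.hand_in())"
```

```text
the job is handed in; nothing more can be done
None
```

The job is handed in, verdict not shown: two pots now stand in the empty bays, the bar is on its stop (I re-shut it after the knob twist nudged it slightly open), the knob is screwed down tight, and the third pot, look-alikes and bystanders are where they were.

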